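Slide a blank home under the bridge of a drill jig

ROBOT

A 6-joint arm with a two-finger parallel gripper is mounted at the origin on the work surface. World frame = base frame: x ahead of the robot, y to its left, z up, the work surface at z = 0. Lengths are in mm, angles in rad, forces in N, time in s.
With the tool pointing down it reaches from about 275 to 1000 mm from the base axis. Payload 8.4 kg.
Tool frame: the origin (TCP) lies midway between the tips of the shut fingers; the grasp point (between the pads) lies 19 mm behind it; z points along the fingers, y is the line along which they close (so a half turn about z gives the same grasp; the last joint's range is limited). The gripper opens to 85 mm and grips with 20 to 120 N. Pads are 22 mm wide; open, the fingers measure 114 mm over their backs; the gripper's body (76 mm by 85 mm) begins 54 mm behind the grasp point. The pads swing forward as they close: fully open they stand 13 mm farther back than shut.
Start: joints at [1.179, 0.353, 1.633, -0, 1.155, -0.002], TCP at [237.501, 578.119, 231.281] pointing down, gripper open.
Joint ranges: [-2.63, 2.63], [-0.92, 2.1], [0.06, 2.66], [-1.3, 4.44], [0, 2.69], [-3.02, 3.02]. Speed limits (rad/s): [2.22, 2.22, 2.79, 3.14, 3.14, 3.14].

INTERFACE

Orientations are given as [roll, pitch, yaw] about the fixed x, y, z axes, in that order (R = Rz(yaw) Ry(pitch) Rx(roll)).
In Python, from rig import r gives the robot as it stands.
- The arm moves only by the shell command python3 -m inch 'ROWS' [OPENING] [FORCE]. ROWS is JSON, a list that holds one entry, the list of rows, each a list of 6 numbers: the shift along the tool's x, y, z scaled (see below), then the turn, a rotation vector about the tool's x, y, z scaled (see below). In form: [[[tx, ty, tz, wx, wy, wz], ...]]. A call has 1 to 8 rows; each row is the pose to reach, as a shift and turn from the pose commanded when the call began, along the tool's axes at that moment, turning the shorter way round; what a row does not reach only later rows make up. The controller multiplies each number of a shift by 20 cm and each number of a turn by pi rad. A row lasts 1/12 s, in which the tool goes at most 41.7 mm and 7.16 degrees, less where a joint would pass 70% of its speed; a pose out of reach is approached as far as the arm can. A call with a number of a shift or a turn outside -1 to 1 is refused whole. A call with a gripper value outside its range is refused whole. OPENING is the gripper's target within -1 to 1 (fully open at 1, half-way at 0, shut at -1), set as the call begins (- or left out, the last holds). The fingers move at their own pace and stop on an object; FORCE is the grip in N (left out, the last holds). Time passes only in rows, so rows that repeat a pose let the fingers close. It gives the time, the measured TCP pose, the force, the opening and the grip force at its end, in the units of the state.
- r.sense(): the state, without advancing time (a new reading comes with each control period).
- r.grab_frame(name): name is "scene" or "top"; returns the picture (480x640x3 uint8, red, green, blue); there is no depth.
- r.camera_info(name): a dict with "K" (3x3 intrinsics, pixels), "rvec" (rotation vector, rad) and "tvec" (3), from world to camera coordinates, as OpenCV has them. Camera axes: x right, y down, z forward; pixel columns grow to the right and rows downward; lengths in mm; the calibration is good to about 2 mm. A picture is of the moment at which its call begins. camera_info takes no time and is no camera call.
- r.sign_off(): hands the job in; it is judged then, once.
The state is a dict: "clock": time; "qpos": joint angles; "qvel": joint speeds; "joint_efforts": joint torques, N m; "eef_pos": TCP position; "tcp_rot": TCP orientation; "contact_force": force on the tool from outside, world axes, zero at the start; "wrist_torque": the same for the moment, N m; "opening": opening from 0.0 (shut) to 1.0 (fully open); "grasp_force": force on a finger pad.
Only numpy, scipy, OpenCV 4.12 (cv2) and the standard library are available. Lean on these libraries where they do the work, as an engineer would, in place of code of your own. Each camera call takes 0.05 s, during which the arm holds its last target. There are 200 camera calls.

TASK

Load the drill jig: with the fingertips, push the flat aluminium blank along the bench, end first, in between the jig's guide rails and under its low bridge until it butts fully home against the end stop, then leave it there and move clear. The blank must stay flat on the bench all the way, never lifted or tipped, and the other things on the bench are to be left where they are.

Things in the scene. Friction and masses are not known exactly. Their poses are not given: they have to be found in the camera images.
- blank: loose flat rectangular aluminium plate on the bench, 120 mm long (its x) by 88 mm wide (its y) by 12 mm thick, about 0.35 kg. Origin at the centre of its underside, z up. Either short end may lead. It starts 70 to 140 mm before the jig's mouth, its x axis along the jig's x axis but off line by up to 25 mm sideways and 0.2 rad.
- jig: drill jig fixed to the bench; the bare bench is its floor. Origin on the bench, mid-mouth, where the rails begin; its x is the way in (roughly world +y, to the robot's left), z up, y across. Two grey guide rails from x = 0 to 105 mm, inner faces at y = +-48 mm, outer +-70 mm, 16.5 mm high. Before them flared lead-ins reach to x = -26 mm and open to about +-63 mm.
- bridge (a point): middle of the underside of the jig's steel bridge, 16.5 mm above the bench, axes as the jig's. The bridge lies across the rails from jig x = 35 to 70 mm, 18 mm thick (top 34.5 mm above the bench), and carries two brass drill bushes rising to 43 mm.
- stop (a point): middle of the lower edge of the face of the steel end stop, on the bench at jig x = 90 mm, y = 0, axes as the jig's; the stop is 16.5 mm high. With the blank home its leading end touches this face, its centre is at jig x = 30 mm, y within 4 mm of 0, and its trailing end stands out at jig x = -30 mm, 65 mm before the bridge.
- hammer: loose hammer lying at the left of the bench beyond the jig's closed end, head away from the robot, 260 mm long, bystander. Origin under the middle of its length
- vblock: loose steel V-block 60 x 45 x 40 mm at the near right of the bench, bystander. Origin at the centre of its underside
- bar_end: loose upright steel bar end, 48 mm diameter, 60 mm tall, on the jig's far side, bystander. Origin at the centre of its underside
- pot: loose empty dark steel pot, 76 mm diameter, 85 mm tall, at the near left, bystander. Origin at the centre of its underside
Not all that is in view belongs to the job. Of the things like the blank, leave any that is brown; of the rest the larger one is meant.

How it is judged:
By the outcome, as a careful person would: the job done as asked, in the order asked, and still so for the second after the job is handed in, with the robot touching nothing.
It also fails if it takes over 67 s, if anything falls off the work surface, if the arm or the gripper's body presses on something with over 40 N, if the wrist force passes 120 N, or if a joint passes its speed limit or range.

## Working session

There is one attempt and no reset: what is moved stays moved. The work goes in short steps, Python scripts to look and compute and a shell command to move; the robot and the scene stay as the last step left them, time stands still between calls to the robot, and variables do not carry over. Pictures are saved under pics/ and viewed, at most 10 in all, crops included, and the job is handed in when it is done.

```bash
mkdir -p pics; ls; python3 - <<'E'
from rig import r
import cv2
for n in("scene","top"):
    cv2.imwrite(f"pics/{n}0.png",r.grab_frame(n)[:,:,::-1]); print(n,r.camera_info(n))
print(r.sense())
E
```

```text
pics
scene {'K': array([[495.07684167,   0.        , 327.73357221],
       [  0.        , 495.07684167, 234.76935367],
       [  0.        ,   0.        ,   1.        ]]), 'rvec': array([ 1.6489992 ,  2.20118031, -0.59163819]), 'tvec': array([ 127.2875964 , -483.19224384, 1381.67868953])}
top {'K': array([[520.2923968 ,   0.        , 320.29020105],
       [  0.        , 520.2923968 , 241.94053923],
       [  0.        ,   0.        ,   1.        ]]), 'rvec': array([ 2.16519441, -2.1126047 ,  0.12633896]), 'tvec': array([  42.72584637,  586.46175139, 1057.25780055])}
{'clock': 0.1, 'qpos': array([ 1.17862581e+00,  3.53600564e-01,  1.63404504e+00, -2.14387087e-05,
        1.15524736e+00, -2.40795762e-03]), 'qvel': array([-1.72219442e-04, -3.01112878e-05, -3.21669954e-03, -9.93168152e-04,
        7.41189291e-04,  1.49831351e-03]), 'joint_efforts': array([-1.08385135e-03, -6.06350470e+01, -3.42818356e+01, -4.97479084e-05,
        4.11950285e-03,  6.56025327e-05]), 'eef_pos': array([237.32456317, 577.71695738, 230.62953606]), 'tcp_rot': array([-3.14029230e+00,  1.64717451e-05,  2.75183878e+00]), 'contact_force': array([-0.53265021, -0.20156097,  0.68672666]), 'wrist_torque': array([ 0.07761279, -0.02789   , -0.01321735]), 'grasp_force': 0.0, 'opening': 0.9989016668638832}
```

View pics/top0.png

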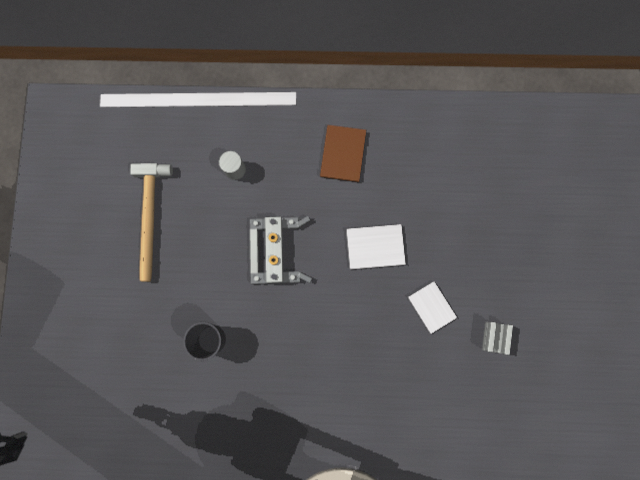

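View pics/scene0.png

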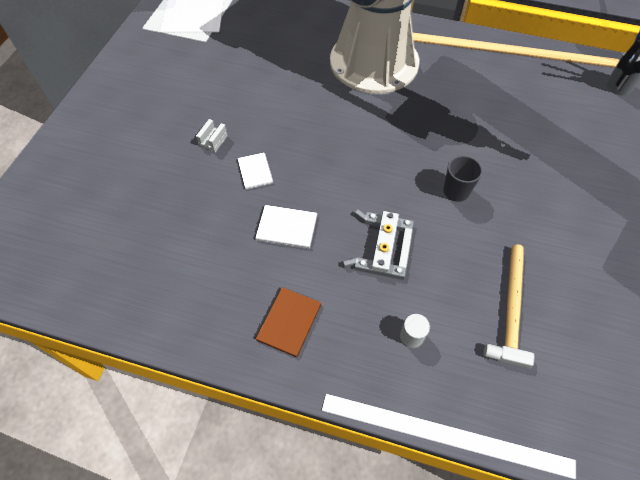

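The top view shows the blank as the large white plate at (376,247), with the jig mouth facing it at about (298,250). The brown plate at (344,153) and the small white plate at (432,307) are decoys. The scene view agrees.

```bash
cat > h.py <<'E'
import cv2,numpy as np
from rig import r
def cast(n,px,z):
    c=r.camera_info(n);R=cv2.Rodrigues(np.array(c["rvec"]))[0];t=np.array(c["tvec"])
    p=cv2.undistortPoints(np.float64(px).reshape(-1,1,2),c["K"],None).reshape(-1,2)
    d=np.c_[p,np.ones(len(p))]@R;o=-R.T@t
    return (o+d*((z-o[2])/d[:,2])[:,None])[:,:2]
def blank(n,im,roi):
    x0,y0,x1,y1=roi
    s=im[y0:y1,x0:x1].astype(int);m=((s.min(2)>165)).astype(np.uint8)
    k=cv2.findContours(m,cv2.RETR_EXTERNAL,cv2.CHAIN_APPROX_NONE)[0]
    k=max(k,key=cv2.contourArea).reshape(-1,2)+[x0,y0]
    w=cast(n,k,12.).astype(np.float32)
    return cv2.minAreaRect(w),cv2.minAreaRect(k.astype(np.float32))
def bushes(n,im,roi,z=43.):
    x0,y0,x1,y1=roi;h=cv2.cvtColor(im[y0:y1,x0:x1],cv2.COLOR_RGB2HSV)
    m=((h[...,1]>110)&(h[...,2]>90)&(h[...,0]<30)).astype(np.uint8)
    m=cv2.morphologyEx(m,cv2.MORPH_CLOSE,np.ones((5,5)))
    N,_,st,c=cv2.connectedComponentsWithStats(m)
    return [(st[i,4],c[i]+[x0,y0],cast(n,c[i]+[x0,y0],z)[0]) for i in range(1,N) if st[i,4]>15]
E
python3 - <<'E'
from h import *
t=cv2.imread("pics/top0.png")[:,:,::-1].copy();s=cv2.imread("pics/scene0.png")[:,:,::-1].copy()
print(blank("top",t,(335,215,409,280)));print(blank("scene",s,(240,195,330,260)))
print(bushes("top",t,(240,205,325,295)));print(bushes("scene",s,(340,200,420,285)))
cv2.imwrite("pics/jig.png",cv2.resize(t[205:295,240:420,::-1],None,fx=4.4,fy=4.4,interpolation=cv2.INTER_CUBIC))
E
```

```text
(((583.1184692382812, -61.52324295043945), (87.75299072265625, 119.10710144042969), 6.12861442565918), ((375.472412109375, 246.16897583007812), (40.277061462402344, 55.391334533691406), 85.2363510131836))
(((585.5419311523438, -58.428932189941406), (92.30896759033203, 121.18103790283203), 6.207282066345215), ((285.9595642089844, 225.7629852294922), (56.71733474731445, 36.03755187988281), 8.746162414550781))
[(np.int32(61), array([272.73770492, 237.32786885]), array([592.53772338, 157.93127945])), (np.int32(62), array([273.25806452, 259.74193548]), array([544.94438334, 154.99012405]))]
[(np.int32(56), array([387.44642857, 228.21428571]), array([548.4559503 , 157.88253302])), (np.int32(61), array([383.85245902, 247.3442623 ]), array([596.19148706, 160.90207977]))]
```

View pics/jig.png

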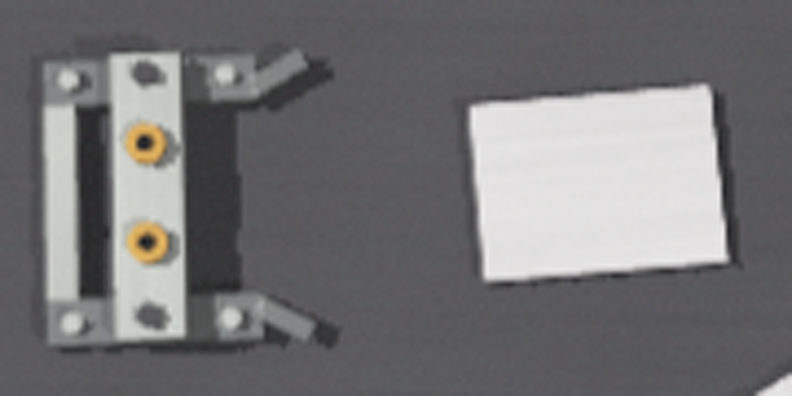

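The crop shows the bridge with bushes at (147,143) and (147,242), and the blank to the right, nearly in line. In the jig frame the blank's centre is at about (-166, 0) with a yaw error of about +0.045 rad. I'll push with both fingers spread against the trailing end, starting above and behind it.

```bash

for i in 1 2 3 4; do python3 -m inch '[[[-0.09,-0.08,0,0,0,0],[-0.23,-0.2,0,0,0,0],[-0.37,-0.33,0,0,0,0],[-0.5,-0.45,0,0,0,0],[-0.62,-0.55,0,0,0,0],[-0.71,-0.63,0,0,0,0],[-0.755,-0.675,0,0,0,0],[-0.755,-0.675,0,0,0,0]]]' 0.2; done
for i in 1 2; do python3 -m inch '[[[0,0,0,0,0,0.03],[0,0,0,0,0,0.06],[0,0,0,0,0,0.09],[0,0,0,0,0,0.12],[0,0,0,0,0,0.15],[0,0,0,0,0,0.178],[0,0,0,0,0,0.178]]]'; done
```

```text
clock: 0.77
eef_pos: [326.5, 393.8, 231.1]
tcp_rot: [-3.141, 0.0, 2.75]
contact_force: [-0.2, 0.6, 0.3]
opening: 0.602
grasp_force: 0.0
clock: 1.43
eef_pos: [415.1, 212.7, 231.3]
tcp_rot: [-3.142, 0.0, 2.75]
contact_force: [0.0, 1.1, 0.3]
opening: 0.599
grasp_force: 0.0
clock: 2.1
eef_pos: [503.7, 30.8, 231.1]
tcp_rot: [3.142, 0.0, 2.75]
contact_force: [0.3, 0.4, 0.6]
opening: 0.595
grasp_force: 0.0
clock: 2.77
eef_pos: [591.9, -151.1, 230.9]
tcp_rot: [3.142, -0.0, 2.751]
contact_force: [-1.0, 1.4, -0.6]
opening: 0.596
grasp_force: 0.0
clock: 3.35
eef_pos: [590.5, -148.4, 231.2]
tcp_rot: [3.142, -0.001, 2.19]
contact_force: [-0.3, -0.0, 0.5]
opening: 0.604
grasp_force: 0.0
clock: 3.93
eef_pos: [590.7, -149.2, 231.3]
tcp_rot: [-3.141, -0.001, 1.633]
contact_force: [1.0, -0.5, 0.5]
opening: 0.6
grasp_force: 0.0
```

```bash

python3 -m inch '[[[-0.03,0,0.1,0,0,0],[-0.03,0,0.25,0,0,0],[-0.03,0,0.42,0,0,0],[-0.03,0,0.6,0,0,0],[-0.03,0,0.75,0,0,0],[-0.03,0,0.87,0,0,0],[-0.03,0,0.95,0,0,0],[-0.03,0,0.95,0,0,0]]]'
python3 -m inch '[[[0,0,0.04,0,0,0],[0,0,0.08,0,0,0],[0,0,0.12,0,0,0],[0,0,0.145,0,0,0],[0,0,0.145,0,0,0]]]'
python3 - <<'E'
from h import *
s=r.grab_frame("scene");cv2.imwrite("pics/a.png",cv2.resize(s[130:290,180:430,::-1],None,fx=3,fy=3,interpolation=cv2.INTER_CUBIC))
E
```

```text
clock: 4.6
eef_pos: [588.7, -155.1, 37.8]
tcp_rot: [-3.136, -0.002, 1.639]
contact_force: [-0.9, 0.2, -0.8]
opening: 0.601
grasp_force: 0.0
clock: 5.02
eef_pos: [590.9, -156.7, 11.6]
tcp_rot: [-3.141, -0.0, 1.634]
contact_force: [0.2, 0.7, 0.0]
opening: 0.598
grasp_force: 0.0
```

View pics/a.png

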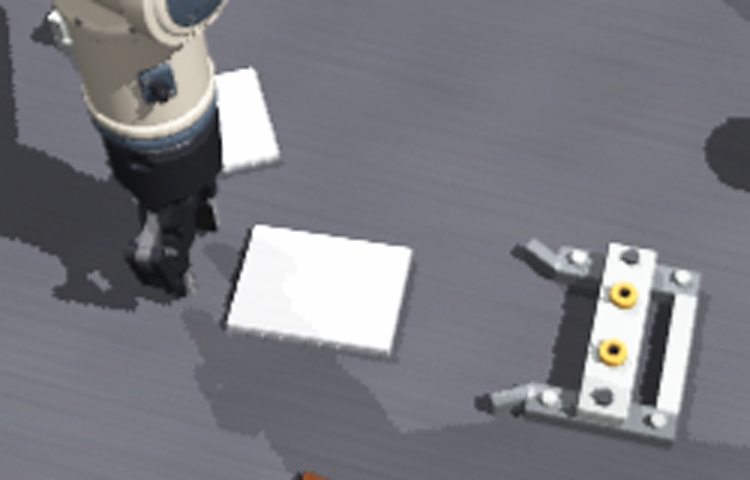

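Both fingers are behind the blank's trailing edge with a gap of about 50 crop pixels. I'll go lower and start pushing gently.

```bash

python3 -m inch '[[[0,0,0.02,0,0,0],[0,0,0.04,0,0,0],[0,0,0.06,0,0,0],[0,0,0.065,0,0,0],[0,0,0.065,0,0,0]]]'
python3 -m inch '[[[0.015,0,0,0,0,0],[0.03,0,0,0,0,0],[0.045,0,0,0,0,0],[0.06,0,0,0,0,0],[0.075,0,0,0,0,0],[0.09,0,0,0,0,0],[0.105,0,0,0,0,0],[0.12,0,0,0,0,0]]]'
python3 -m inch '[[[0.015,0,0,0,0,0],[0.03,0,0,0,0,0],[0.045,0,0,0,0,0],[0.06,0,0,0,0,0],[0.075,0,0,0,0,0],[0.09,0,0,0,0,0],[0.105,0,0,0,0,0],[0.12,0,0,0,0,0]]]'
python3 -m inch '[[[0,0,0,0,0,0],[0,0,0,0,0,0]]]'
python3 - <<'E'
from h import *
t=r.grab_frame("top");s=r.grab_frame("scene")
print(blank("top",t,(300,215,409,275)));print(blank("scene",s,(240,195,345,260)))
cv2.imwrite("pics/b.png",cv2.resize(t[205:295,240:420,::-1],None,fx=4.4,fy=4.4,interpolation=cv2.INTER_CUBIC))
E
```

```text
clock: 5.48
eef_pos: [591.1, -156.8, -1.2]
tcp_rot: [-3.141, -0.0, 1.633]
contact_force: [0.1, -0.3, 0.0]
opening: 0.599
grasp_force: 0.0
clock: 6.15
eef_pos: [589.9, -132.6, -0.7]
tcp_rot: [3.142, 0.0, 1.633]
contact_force: [-0.8, 0.2, 0.3]
opening: 0.601
grasp_force: 0.0
clock: 6.82
eef_pos: [588.4, -108.7, -0.7]
tcp_rot: [3.141, 0.0, 1.633]
contact_force: [-0.5, -2.3, -0.4]
opening: 0.6
grasp_force: 1.0
clock: 6.98
eef_pos: [588.3, -108.6, -0.7]
tcp_rot: [-3.141, -0.0, 1.634]
contact_force: [0.4, -0.2, 0.1]
opening: 0.597
grasp_force: 0.0
(((582.5984497070312, -24.131519317626953), (87.36119842529297, 91.08092498779297), 1.2929760217666626), ((358.0, 246.0), (40.0, 42.0), 90.0))
(((586.868408203125, -35.20528793334961), (92.19951629638672, 120.87369537353516), 3.613898277282715), ((295.95086669921875, 228.2161102294922), (56.025814056396484, 36.70045471191406), 12.804265022277832))
```

View pics/b.png

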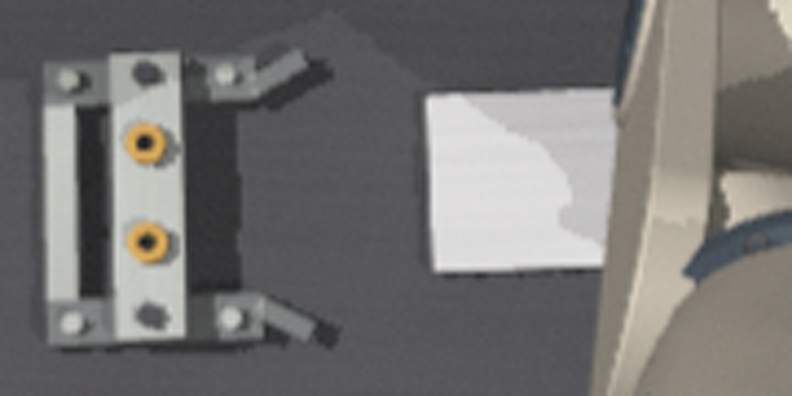

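The crop shows the blank parallel to the jig, at 0.063 rad against the jig's 0.062. Its leading edge is at crop x≈430 and its lateral offset is about -2.5 mm. I'll push on with a slight drift towards jig +y (tool -y).

```bash

for i in 1 2; do python3 -m inch '[[[0.02,-0.001,0,0,0,0],[0.04,-0.002,0,0,0,0],[0.06,-0.003,0,0,0,0],[0.08,-0.004,0,0,0,0],[0.1,-0.005,0,0,0,0],[0.12,-0.006,0,0,0,0],[0.14,-0.007,0,0,0,0],[0.16,-0.008,0,0,0,0]]]'; done
python3 - <<'E'
from h import *
t=r.grab_frame("top");s=r.grab_frame("scene")
b=blank("scene",s,(240,195,368,270));print(b)
p=np.array(b[0][0])-[575.6,107];a=.062
print("jig x,y",-np.sin(a)*p[0]+np.cos(a)*p[1],-np.cos(a)*p[0]-np.sin(a)*p[1])
cv2.imwrite("pics/c.png",cv2.resize(np.vstack([t[205:295,240:420],s[190:290,250:430]])[:,:,::-1],None,fx=3.1,fy=3.1,interpolation=cv2.INTER_CUBIC))
E
```

```text
clock: 7.75
eef_pos: [584.7, -76.7, -0.7]
tcp_rot: [3.142, 0.0, 1.633]
contact_force: [-0.4, -1.9, 0.1]
opening: 0.599
grasp_force: 0.9
clock: 8.42
eef_pos: [581.1, -44.9, -0.7]
tcp_rot: [-3.141, 0.0, 1.633]
contact_force: [0.6, -1.9, -0.1]
opening: 0.605
grasp_force: 0.9
(((578.4252319335938, 28.37954330444336), (89.79228210449219, 121.01971435546875), 3.5390384197235107), ((324.673095703125, 232.63462829589844), (56.481449127197266, 35.49702072143555), 11.309932708740234))
jig x,y -78.64444875615162 2.051542428890362
```

View pics/c.png

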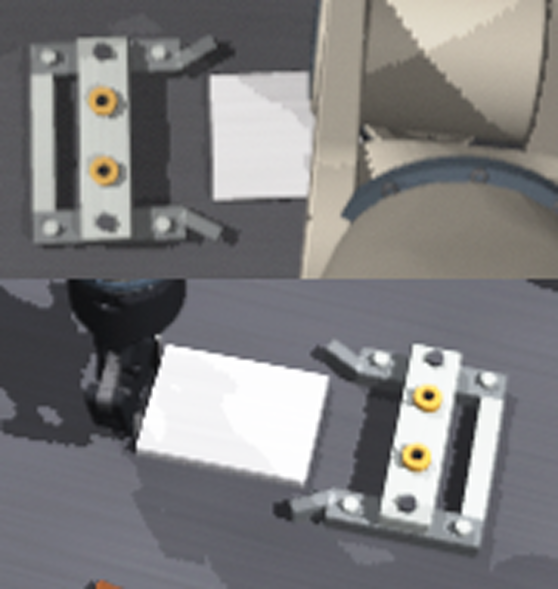

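In the lower panel the blank is square to the mouth. Its lead edge, at (210,73) to (213,200) in the upper panel, sits centred within about 2 mm. I'll push straight in and watch the force.

```bash

for i in 1 2; do python3 -m inch '[[[0.02,0,0,0,0,0],[0.04,0,0,0,0,0],[0.06,0,0,0,0,0],[0.08,0,0,0,0,0],[0.1,0,0,0,0,0],[0.12,0,0,0,0,0],[0.14,0,0,0,0,0],[0.16,0,0,0,0,0]]]'; done
python3 - <<'E'
from h import *
t=r.grab_frame("top");s=r.grab_frame("scene")
cv2.imwrite("pics/d.png",cv2.resize(np.vstack([t[205:295,240:420],s[190:290,250:430]])[:,:,::-1],None,fx=3.1,fy=3.1,interpolation=cv2.INTER_CUBIC))
E
```

```text
clock: 9.18
eef_pos: [579.1, -12.9, -0.7]
tcp_rot: [-3.142, 0.0, 1.633]
contact_force: [-0.4, -1.5, -0.3]
opening: 0.6
grasp_force: 1.0
clock: 9.85
eef_pos: [577.1, 19.0, -0.7]
tcp_rot: [-3.142, 0.0, 1.633]
contact_force: [-0.9, -2.7, 0.4]
opening: 0.6
grasp_force: 1.1
```

View pics/d.png

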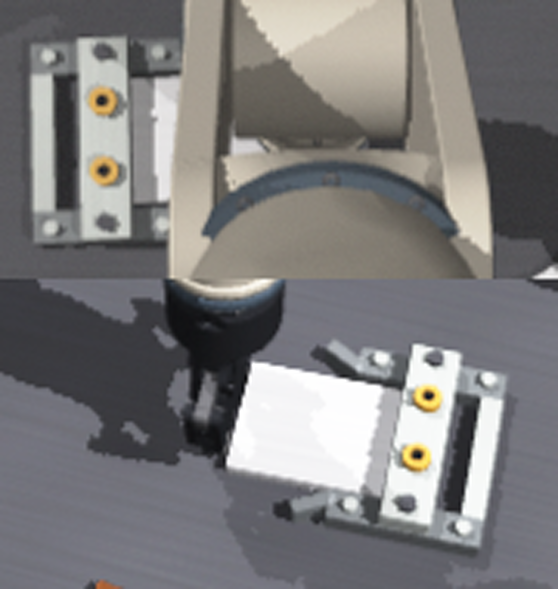

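The blank's lead end is under the bridge between the rails and it is still square. I'll push the rest, slowing near the stop.

```bash

python3 -m inch '[[[0.02,0,0,0,0,0],[0.04,0,0,0,0,0],[0.06,0,0,0,0,0],[0.08,0,0,0,0,0],[0.1,0,0,0,0,0],[0.12,0,0,0,0,0],[0.14,0,0,0,0,0],[0.16,0,0,0,0,0]]]'
python3 -m inch '[[[0.006,0,0,0,0,0],[0.012,0,0,0,0,0],[0.018,0,0,0,0,0],[0.024,0,0,0,0,0],[0.03,0,0,0,0,0],[0.036,0,0,0,0,0],[0.042,0,0,0,0,0],[0.042,0,0,0,0,0]]]'
python3 -m inch '[[[0.004,0,0,0,0,0],[0.008,0,0,0,0,0],[0.01,0,0,0,0,0],[0.01,0,0,0,0,0]]]'
```

```text
clock: 10.62
eef_pos: [575.1, 50.9, -0.7]
tcp_rot: [-3.142, 0.0, 1.633]
contact_force: [-0.5, -2.8, -0.5]
opening: 0.598
grasp_force: 1.0
clock: 11.28
eef_pos: [574.6, 59.1, -0.7]
tcp_rot: [-3.142, -0.0, 1.633]
contact_force: [-0.5, -0.6, 0.4]
opening: 0.601
grasp_force: 0.1
clock: 11.62
eef_pos: [574.5, 61.0, -0.7]
tcp_rot: [-3.142, -0.0, 1.633]
contact_force: [-0.0, -0.5, -1.1]
opening: 0.6
grasp_force: 0.5
```

```bash

for i in 1 2 3; do python3 -m inch '[[[0.003,0,0,0,0,0],[0.006,0,0,0,0,0],[0.006,0,0,0,0,0]]]' | grep -E 'pos|contact'; done
```

```text
eef_pos: [574.4, 62.2, -0.7]
contact_force: [-0.3, -0.6, -0.4]
eef_pos: [574.4, 63.4, -0.7]
contact_force: [0.2, -1.0, -1.2]
eef_pos: [574.3, 64.6, -0.7]
contact_force: [0.2, -1.6, -1.5]
```

```bash

for i in 1 2 3; do python3 -m inch '[[[0.003,0,0,0,0,0],[0.006,0,0,0,0,0],[0.006,0,0,0,0,0]]]' | grep -E 'pos|contact'; done
python3 - <<'E'
from h import *
s=r.grab_frame("scene");t=r.grab_frame("top")
cv2.imwrite("pics/e.png",cv2.resize(np.vstack([t[205:295,240:370],s[190:290,300:430]])[:,:,::-1],None,fx=3.1,fy=3.1,interpolation=cv2.INTER_CUBIC))
E
```

```text
eef_pos: [574.1, 65.1, -0.7]
contact_force: [-0.1, -6.8, -0.4]
eef_pos: [574.1, 65.2, -0.7]
contact_force: [-0.1, -13.6, 1.9]
eef_pos: [574.1, 65.4, -0.7]
contact_force: [1.3, -21.0, 0.8]
```

View pics/e.png

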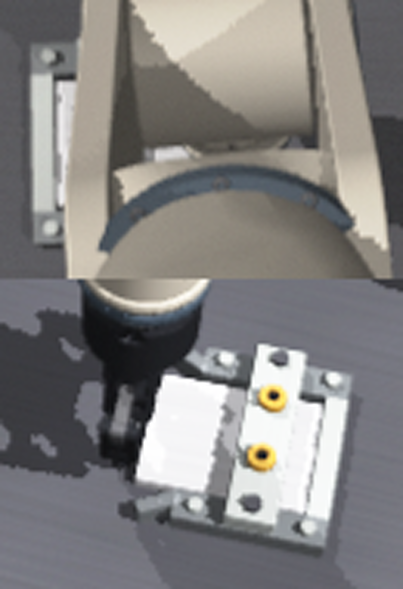

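The force climbs to 21 N with no further motion, and the blank is against the stop past the bridge, so it is home. I'll back straight off, rise and check.

```bash

python3 -m inch '[[[-0.02,0,0,0,0,0],[-0.05,0,0,0,0,0],[-0.1,0,0,0,0,0],[-0.17,0,0,0,0,0],[-0.24,0,0,0,0,0],[-0.29,0,0,0,0,0],[-0.3,0,0,0,0,0],[-0.3,0,0,0,0,0]]]'
python3 -m inch '[[[0,0,-0.1,0,0,0],[0,0,-0.25,0,0,0],[0,0,-0.4,0,0,0],[0,0,-0.55,0,0,0],[0,0,-0.7,0,0,0],[0,0,-0.8,0,0,0],[0,0,-0.85,0,0,0],[0,0,-0.85,0,0,0]]]'
python3 -m inch '[[[-0.15,0,0,0,0,0],[-0.35,0,0,0,0,0],[-0.55,0,0,0,0,0],[-0.75,0,0,0,0,0],[-0.9,0,0,0,0,0],[-0.98,0,0,0,0,0],[-1,0,0,0,0,0],[-1,0,0,0,0,0]]]'
python3 - <<'E'
from h import *
t=r.grab_frame("top");s=r.grab_frame("scene")
cv2.imwrite("pics/f.png",cv2.resize(np.vstack([t[205:295,240:370],s[190:290,300:430]])[:,:,::-1],None,fx=3.1,fy=3.1,interpolation=cv2.INTER_CUBIC))
E
```

```text
clock: 13.88
eef_pos: [577.9, 7.0, -0.7]
tcp_rot: [3.142, -0.0, 1.632]
contact_force: [-0.1, 1.3, -0.1]
opening: 0.6
grasp_force: 0.0
clock: 14.55
eef_pos: [579.2, 8.6, 171.6]
tcp_rot: [3.138, 0.0, 1.634]
contact_force: [2.5, 0.1, 0.4]
opening: 0.601
grasp_force: 0.0
clock: 15.22
eef_pos: [589.6, -191.7, 167.7]
tcp_rot: [-3.14, -0.001, 1.632]
contact_force: [-0.5, -0.2, 0.1]
opening: 0.599
grasp_force: 0.0
```

View pics/f.png

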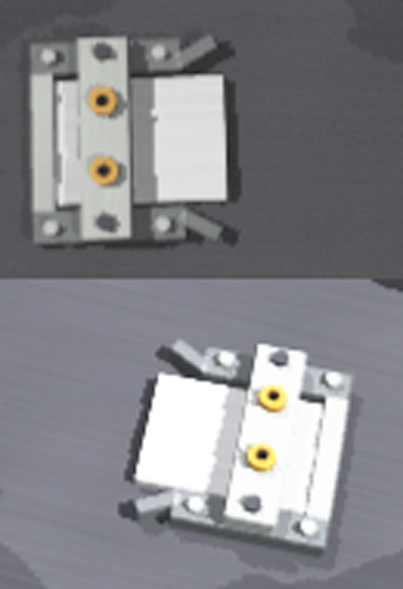

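The blank lies square between the rails. Its trailing edge is at crop (226,75) to (226,200) and its lead end is at the stop. I'll check the trailing-end position numerically before handing in.

```bash
python3 - <<'E'
from h import *
t=r.grab_frame("top");a=.062
p=cast("top",[[226/3.1+240,75/3.1+205],[226/3.1+240,200/3.1+205],[57/3.1+240,140/3.1+205]],12.)-[572,104.1]
print(np.c_[p@[-np.sin(a),np.cos(a)],p@[-np.cos(a),-np.sin(a)]])
E
```

```text
[[-32.20198568 -43.09529291]
 [-29.20638299  44.84894151]
 [ 87.59594775  -1.67897089]]
```

```bash
python3 -c "
from rig import r
print(r.sign_off())"
```

```text
the job is handed in; nothing more can be done
None
```

The blank is home in the jig: the push force rose to 21 N against the stop with no further motion, its trailing end measured at about jig x = -30 mm and within 1 mm of centre, and the arm was clear at hand-in (about 15 s), though I did not re-check the bystanders' positions afterwards.

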